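# Put the washed chopping boards away in their stand, graded by size

### The job

The four washed chopping boards are dry: move them from the wire drying rack into the wooden stand, one in each slot and graded by size, with the largest next to the stand's tall end board and the smallest at the low end. Stand each board upright on its long edge, fully down on its rubber strip and about centred along the slot, and do not knock over the washing-up liquid.

Things in the scene. Friction and masses are not known exactly. Their poses are not given: they have to be found in the camera images.
- board_large_center (a point): the largest of four plain wooden chopping boards: 240 mm long (x), 14 thick (y), 120 high (z), about 0.26 kg; hanging hole in an upper corner. Starts upright on its long edge in the steel drying rack, places mixed, 50 mm from the next, lower edge 15 mm above the worktop; the wire hoops between boards rise 63 mm above the worktop. The point is its centre, half-way up.
- board_medium_center (a point): the second largest of four plain wooden chopping boards: 210 mm long (x), 14 thick (y), 110 high (z), about 0.21 kg; hanging hole in an upper corner. Starts upright on its long edge in the steel drying rack, places mixed, 50 mm from the next, lower edge 15 mm above the worktop; the wire hoops between boards rise 63 mm above the worktop. The point is its centre, half-way up.
- board_small_center (a point): the third largest of four plain wooden chopping boards: 180 mm long (x), 14 thick (y), 100 high (z), about 0.16 kg; hanging hole in an upper corner. Starts upright on its long edge in the steel drying rack, places mixed, 50 mm from the next, lower edge 15 mm above the worktop; the wire hoops between boards rise 63 mm above the worktop. The point is its centre, half-way up.
- board_tiny_center (a point): the smallest of four plain wooden chopping boards: 150 mm long (x), 14 thick (y), 90 high (z), about 0.12 kg; hanging hole in an upper corner. Starts upright on its long edge in the steel drying rack, places mixed, 50 mm from the next, lower edge 15 mm above the worktop; the wire hoops between boards rise 63 mm above the worktop. The point is its centre, half-way up.
- slot_a: black rubber strip, 100 (x) x 17 x 3 mm, in the foot of one slot of the wooden stand; which name lies where is mixed. Origin: middle of its underside, 18 mm above the worktop. The board stands along x on its top, between turned pegs 72 mm high above the worktop, 36 mm either way along x, that leave 22 mm at the foot and 40 mm at their round tips. Next slot: 50 mm along y.
- slot_b: black rubber strip, 100 (x) x 17 x 3 mm, in the foot of one slot of the wooden stand; which name lies where is mixed. Origin: middle of its underside, 18 mm above the worktop. The board stands along x on its top, between turned pegs 72 mm high above the worktop, 36 mm either way along x, that leave 22 mm at the foot and 40 mm at their round tips. Next slot: 50 mm along y.
- slot_c: black rubber strip, 100 (x) x 17 x 3 mm, in the foot of one slot of the wooden stand; which name lies where is mixed. Origin: middle of its underside, 18 mm above the worktop. The board stands along x on its top, between turned pegs 72 mm high above the worktop, 36 mm either way along x, that leave 22 mm at the foot and 40 mm at their round tips. Next slot: 50 mm along y.
- slot_d: black rubber strip, 100 (x) x 17 x 3 mm, in the foot of one slot of the wooden stand; which name lies where is mixed. Origin: middle of its underside, 18 mm above the worktop. The board stands along x on its top, between turned pegs 72 mm high above the worktop, 36 mm either way along x, that leave 22 mm at the foot and 40 mm at their round tips. Next slot: 50 mm along y.
- tall_end: the tall, round-topped wooden end board of the stand, 110 mm wide (x), 12 mm thick (y), 110 mm high; the end board at the other end is only 45 mm high. Origin: centre of its underside, on the worktop. The middles of the slots are 56, 106, 156 and 206 mm from here along y, towards the low end. It may be at either end of the row.
- dish_soap_center (a point): bottle of washing-up liquid, 42 x 63 x 196 mm, standing behind the drying rack as seen from the robot; not to be knocked over. The point is half-way up.

How it is judged (in metres and radians):
At the end, for the whole second after the job is handed in: Counting from the tall end board, the slots hold the large, medium, small and tiny board: each within 15 mm of its slot's distance from the tall end, within 25 mm of the middle along the slot, down on its rubber strip (within 6 mm), not leaning more than 0.3 rad, let go and at rest (horizontal distance between board_large_center and tall_end between 0.041 and 0.071 m and x of board_large_center in the frame of tall_end between -0.025 and 0.025 m and height (world z) of board_large_center between 0.073 and 0.087 m and angle between each of board_large_center, board_medium_center, board_small_center, board_tiny_center's own z axis and vertical below 0.3 rad and linear speed of each of board_large, board_medium, board_small, board_tiny below 0.02 m/s and horizontal distance between board_medium_center and tall_end between 0.091 and 0.121 m and x of board_medium_center in the frame of tall_end between -0.025 and 0.025 m and height (world z) of board_medium_center between 0.068 and 0.082 m and horizontal distance between board_small_center and tall_end between 0.141 and 0.171 m and x of board_small_center in the frame of tall_end between -0.025 and 0.025 m and height (world z) of board_small_center between 0.063 and 0.077 m and horizontal distance between board_tiny_center and tall_end between 0.191 and 0.221 m and x of board_tiny_center in the frame of tall_end between -0.025 and 0.025 m and height (world z) of board_tiny_center between 0.058 and 0.072 m); the robot touches nothing.
It fails at once if the washing-up liquid is knocked over (angle between dish_soap_center's own z axis and vertical above 0.5 rad).
It also fails if it takes over 106 s, if anything falls off the work surface, if the arm or the gripper's body presses on something with over 40 N, if the wrist force passes 120 N, or if a joint passes its speed limit or range.

### The arm

A 7-joint arm with a two-finger parallel gripper is mounted at the origin on a cart in front of the work surface, level with it; the furniture and walls round the work are solid. World frame = base frame: x ahead of the robot, y to its left, z up, the work surface at z = 0. Lengths are in mm, angles in degrees, forces in N, time in s.
With the tool pointing down it reaches from about 400 to 875 mm from the base axis. Payload 19.3 kg.
Tool frame: the origin (TCP) lies at the very end of the fingers, on their centre line; the grasp point (between the pads) lies 19 mm behind it (manip.hold_point_z is the distance from the TCP to the grasp point, in mm); z points along the fingers, y is the line along which they close (so a half turn about z gives the same grasp; the last joint's range is limited). The gripper opens to 85 mm and grips with 20 to 120 N. Pads are 22 mm wide; open, the fingers measure 114 mm over their backs; the gripper's body (76 mm by 85 mm) begins 54 mm behind the grasp point. The pads swing forward as they close: fully open they stand 13 mm farther back than shut.
Start: joints at [64.103, 29.874, -2.08, 91.645, 1.215, 58.505, -6.463], TCP at [232.842, -579.999, 231.291] pointing down, gripper open.
Joint ranges: [-166.77, 166.77], [-17.47, 122.26], [-85.68, 81.53], [9.62, 139.38], [-72.42, 252.41], [9.2, 110.78], [-144.41, 144.41]. Speed limits (degrees/s): [108.29, 108.29, 136.94, 136.94, 172.46, 172.46, 172.46].

### API

Orientations are given as a 3x3 rotation matrix whose columns are the frame's x, y, z axes.
In Python, from station import get_state, vision, manip gives the robot as it stands.
- The arm moves only by the shell command python3 -m creep 'ROWS' [FORCE]. ROWS is JSON, a list of rows, each an object of numbers: "x", "y", "z": the shift along the tool's x, y, z in mm; "wx", "wy", "wz": the turn, a rotation vector about the tool's x, y, z in degrees; "claw": the finger opening in mm, from 0 to 85.4. A call has 1 to 20 rows; each row is the pose to reach, as a shift and turn from the pose commanded when the call began, along the tool's axes at that moment; what a row does not reach only later rows make up. A row lasts 1/10 s, in which the tool goes at most 50 mm and 8.59 degrees, less where a joint would pass 70% of its speed; a pose out of reach is approached as far as the arm can. A call with a gripper value outside its range is refused whole. The fingers move at their own pace and stop on an object; FORCE is the grip in N (left out, the last holds). Time passes only in rows, so rows that repeat a pose let the fingers close. It gives the time, the measured TCP pose, the force, the opening and the grip force at its end, in the units of the state.
- get_state(): the state, without advancing time (a new reading comes with each control period).
- vision.read_camera(name): name is "side" or "top"; returns (picture, depth): 384x512x3 uint8, blue, green, red; 384x512 float32, mm along the optical axis (not along the pixel's ray), 0 where there is no reading.
- vision.get_calibration(name): a dict with "K" (3x3 intrinsics, pixels), "extrinsics" (4x4, takes a point from camera to world coordinates). Camera axes: x right, y down, z forward; pixel columns grow to the right and rows downward; lengths in mm; the calibration is good to about 2 mm. A picture is of the moment at which its call begins. get_calibration takes no time and is no camera call.
- manip.job_done(): hands the job in; it is judged then, once.
The state is a dict: "t": time; "q": joint angles; "joint_vel": joint speeds; "joint_efforts": joint torques, N m; "tcp_pos": TCP position; "tcp_rot": TCP orientation; "ft_force": force on the tool from outside, world axes, zero at the start; "torque": the same for the moment, N m; "grip_width": opening from 0.0 (shut) to 1.0 (fully open); "finger_force": force on a finger pad.
Only numpy, scipy, OpenCV 4.12 (cv2) and the standard library are available. Lean on these libraries where they do the work, as an engineer would, in place of code of your own. Each camera call takes 0.05 s, during which the arm holds its last target. There are 200 camera calls.

## Working session

There is one attempt and no reset: what is moved stays moved. The work goes in short steps, Python scripts to look and compute and a shell command to move; the robot and the scene stay as the last step left them, time stands still between calls to the robot, and variables do not carry over. Pictures are saved under pics/ and viewed, at most 14 in all, crops included, and the job is handed in when it is done.

```bash
mkdir -p pics; cat > h.py <<'E'
import numpy as np, cv2
from station import get_state, vision, manip
def cloud(name):
    im,d=vision.read_camera(name); c=vision.get_calibration(name); K=np.array(c["K"]);T=np.array(c["extrinsics"])
    v,u=np.mgrid[0:384,0:512]
    P=np.stack([(u-K[0,2])/K[0,0]*d,(v-K[1,2])/K[1,1]*d,d],-1)
    W=P@T[:3,:3].T+T[:3,3]; W[d==0]=np.nan
    return im,d,W
E
python3 - <<'E'
from h import *
for n in("top","side"):
    im,d,W=cloud(n); cv2.imwrite(f"pics/{n}0.png",im); np.save(f"{n}0.npy",W)
    print(n,np.array(vision.get_calibration(n)["extrinsics"]).round(2).tolist())
s=get_state(); print(s["tcp_pos"],np.array(s["tcp_rot"]).round(3).tolist(),s["t"],s["grip_width"])
E
```

```text
top [[-0.01, -0.99, 0.12, 472.2], [-1.0, 0.01, 0.0, 50.17], [-0.0, -0.12, -0.99, 1258.84], [0.0, 0.0, 0.0, 1.0]]
side [[-1.0, -0.02, 0.08, 533.23], [-0.08, 0.36, -0.93, 922.0], [-0.01, -0.93, -0.36, 418.0], [0.0, 0.0, 0.0, 1.0]]
[ 232.70291418 -579.7350764   230.79034621] [[0.928, 0.373, -0.0], [0.373, -0.928, 0.001], [-0.0, -0.001, -1.0]] 0.1 0.9994133872612667
```

View pics/top0.png

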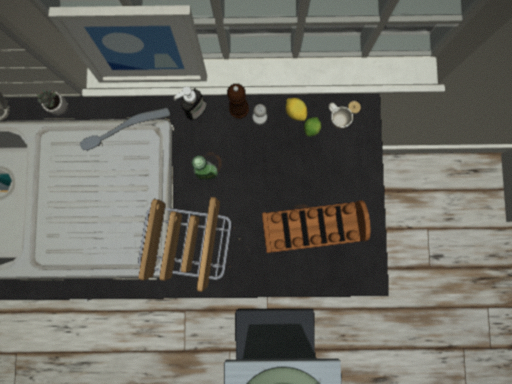

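View pics/side0.png

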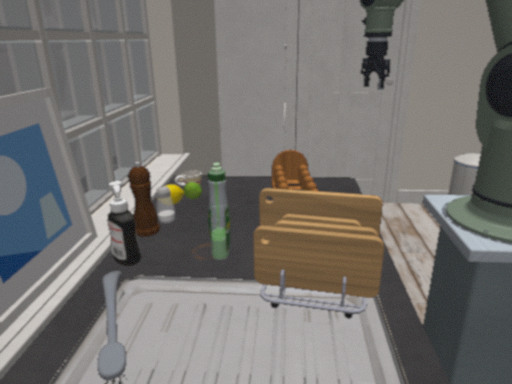

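The top view shows the boards at columns ~152, 170, 189 and 208 (rows 200–290), and the stand at columns 265–370 with its tall round end on the right (−y side). The soap is at (205,165). The side view shows the boards upright in the rack.

```bash
python3 - <<'E'
from h import *
W=np.load("top0.npy"); im=cv2.imread("pics/top0.png")
z=W[...,2]
def comps(m,mn=25):
    n,l,s,c=cv2.connectedComponentsWithStats(m.astype(np.uint8),connectivity=4)
    for i in range(1,n):
        if s[i,4]<mn: continue
        P=W[l==i]; r=cv2.minAreaRect(P[:,:2].astype(np.float32)); 
        mu=P.mean(0); ev,V=np.linalg.eigh(np.cov(P[:,:2].T)); a=V[:,1]*np.sign(V[0,1])
        print("px",c[i].round(),"n",s[i,4],"rect c",np.round(r[0],1),"size",np.round(r[1],1),"pca deg",np.degrees(np.arctan2(a[1],a[0])).round(1),"mean",mu.round(1),"z90",np.percentile(P[:,2],[50,95]).round(1))
v,u=np.mgrid[0:384,0:512]
print("boards");comps((z>75)&(z<170)&(u>135)&(u<222)&(v>190)&(v<300))
print("stand>80");comps((z>82)&(u>255)&(u<380)&(v>195)&(v<260),8)
print("stand all");comps((z>10)&(u>255)&(u<380)&(v>195)&(v<260),8)
print("pegs");comps((z>58)&(z<80)&(u>255)&(u<360)&(v>195)&(v<260),5)
dark=(im.max(2)<45)
print("strips");comps(dark&(z>8)&(z<40)&(u>268)&(u<362)&(v>200)&(v<252),15)
print("soap");comps((z>60)&(u>185)&(u<225)&(v>140)&(v<182),8)
E
```

```text
boards
px [207. 244.] n 762 rect c [474.1 192.2] size [ 15.  237.7] pca deg -8.3 mean [472.5 190.3 125.1] z90 [133.2 137.7]
px [150. 239.] n 806 rect c [488.1 342.7] size [ 16.3 210. ] pca deg -8.8 mean [486.8 340.  113.5] z90 [122.1 127.8]
px [168. 245.] n 571 rect c [471.9 294.4] size [ 15.4 178.8] pca deg -8.9 mean [470.6 292.4 107.5] z90 [113.  117.9]
px [188. 243.] n 400 rect c [475.7 243.6] size [ 15.2 147.9] pca deg -9.1 mean [474.4 242.4 100.5] z90 [103.7 107.5]
stand>80
px [365. 219.] n 219 rect c [ 533. -221.] size [96.8 13.1] pca deg 6.6 mean [ 531.1 -219.6   99.6] z90 [100.7 110.6]
stand all
px [316. 226.] n 4139 rect c [517.6 -91.3] size [110.1 274.3] pca deg -83.8 mean [517.7 -98.2  35.7] z90 [21.2 85. ]
pegs
px [359. 204.] n 18 rect c [ 570.5 -210.7] size [30.   3.4] pca deg 4.7 mean [ 572.8 -211.1   64.2] z90 [62.9 72. ]
px [349. 208.] n 76 rect c [ 563.3 -186.8] size [25.1 21.8] pca deg 78.6 mean [ 563.5 -184.8   66.4] z90 [67.1 71.7]
px [331. 210.] n 74 rect c [ 558.1 -135.3] size [22.9 24.5] pca deg -45.3 mean [ 557.8 -135.    66.5] z90 [67.  71.7]
px [313. 212.] n
[... 775 characters left out ...]
7]
px [280. 244.] n 76 rect c [470.    3.6] size [24.5 22.9] pca deg 88.5 mean [470.4   4.3  65.8] z90 [66.3 71.5]
strips
px [340. 223.] n 134 rect c [ 524.3 -165.3] size [93.1 13.8] pca deg 6.2 mean [ 524.2 -165.3   20.6] z90 [20.5 24.4]
px [322. 225.] n 145 rect c [ 519.4 -115.2] size [93.4 12.4] pca deg 6.1 mean [ 519.4 -115.3   20.9] z90 [21.  24.8]
px [304. 228.] n 152 rect c [514.3 -65.5] size [93.6 13. ] pca deg 6.6 mean [513.5 -65.5  20.8] z90 [20.7 24.8]
px [286. 230.] n 153 rect c [508.1 -15.6] size [95.1 13. ] pca deg 6.5 mean [508.  -15.9  21.1] z90 [21.1 25.3]
soap
px [203. 167.] n 389 rect c [671.1 203.8] size [37.1 59.2] pca deg -72.5 mean [667.1 198.9 136.5] z90 [130.8 193.8]
```

```bash
cat > rel.py <<'E'
import sys
from h import *
from scipy.spatial.transform import Rotation as Ro
s=get_state(); R=np.array(s["tcp_rot"]); p=np.array(s["tcp_pos"])
print("t",round(s["t"],2),"tcp",p.round(1),"tool x yaw",np.degrees(np.arctan2(R[1,0],R[0,0])).round(2),"grip",round(s["grip_width"]*85.4,1),"q",np.round(s["q"],0))
for a in sys.argv[1:]:
    x,y,z,w=map(float,a.split(","))
    c,sn=np.cos(np.radians(w)),np.sin(np.radians(w))
    G=np.array([[c,sn,0],[sn,-c,0],[0,0,-1]])
    print(a,"shift",(R.T@(np.array([x,y,z])-p)).round(1),"turn",np.degrees(Ro.from_matrix(R.T@G).as_rotvec()).round(1))
E
python3 rel.py 530,-200,230,10 474,192,230,-8.6
```

```text
t 0.1 tcp [ 232.7 -579.7  230.8] tool x yaw 21.87 grip 85.3 q [64. 30. -2. 92.  1. 59. -6.]
530,-200,230,10 shift [ 417.4 -241.6    1. ] turn [-0.1  0.  11.9]
474,192,230,-8.6 shift [ 511.5 -626.3    1.4] turn [-0.1  0.  30.5]
```

```bash
python3 -m creep '[{"x":417,"y":-242,"z":1,"wz":12,"claw":38},{"x":417,"y":-242,"z":1,"wz":12,"claw":38},{"x":417,"y":-242,"z":1,"wz":12,"claw":38},{"x":417,"y":-242,"z":1,"wz":12,"claw":38},{"x":417,"y":-242,"z":1,"wz":12,"claw":38},{"x":417,"y":-242,"z":1,"wz":12,"claw":38},{"x":417,"y":-242,"z":1,"wz":12,"claw":38},{"x":417,"y":-242,"z":1,"wz":12,"claw":38},{"x":417,"y":-242,"z":1,"wz":12,"claw":38},{"x":417,"y":-242,"z":1,"wz":12,"claw":38},{"x":511.5,"y":-626.3,"z":1,"wz":30.5,"claw":38},{"x":511.5,"y":-626.3,"z":1,"wz":30.5,"claw":38},{"x":511.5,"y":-626.3,"z":1,"wz":30.5,"claw":38},{"x":511.5,"y":-626.3,"z":1,"wz":30.5,"claw":38},{"x":511.5,"y":-626.3,"z":1,"wz":30.5,"claw":38},{"x":511.5,"y":-626.3,"z":1,"wz":30.5,"claw":38},{"x":511.5,"y":-626.3,"z":1,"wz":30.5,"claw":38},{"x":511.5,"y":-626.3,"z":1,"wz":30.5,"claw":38},{"x":511.5,"y":-626.3,"z":1,"wz":30.5,"claw":38},{"x":511.5,"y":-626.3,"z":1,"wz":30.5,"claw":38}]' 60; python3 rel.py 474,192,98,-8.6
```

```text
t 0.1 tcp [ 232.7 -579.7  230.8] tool x yaw 21.87 grip 85.3 q [64. 30. -2. 92.  1. 59. -6.]
474,192,98,-8.6 shift [ 511.5 -626.1  133.4] turn [-0.1  0.  30.5]invalid input at $[0]: expected keys x, y, z, wx, wy, wz, claw
```

```bash
python3 -m creep '[{"x":417,"y":-242,"z":1,"wx":0,"wy":0,"wz":12,"claw":38},{"x":417,"y":-242,"z":1,"wx":0,"wy":0,"wz":12,"claw":38},{"x":417,"y":-242,"z":1,"wx":0,"wy":0,"wz":12,"claw":38},{"x":417,"y":-242,"z":1,"wx":0,"wy":0,"wz":12,"claw":38},{"x":417,"y":-242,"z":1,"wx":0,"wy":0,"wz":12,"claw":38},{"x":417,"y":-242,"z":1,"wx":0,"wy":0,"wz":12,"claw":38},{"x":417,"y":-242,"z":1,"wx":0,"wy":0,"wz":12,"claw":38},{"x":417,"y":-242,"z":1,"wx":0,"wy":0,"wz":12,"claw":38},{"x":417,"y":-242,"z":1,"wx":0,"wy":0,"wz":12,"claw":38},{"x":417,"y":-242,"z":1,"wx":0,"wy":0,"wz":12,"claw":38},{"x":511.5,"y":-626,"z":1,"wx":0,"wy":0,"wz":30.5,"claw":38},{"x":511.5,"y":-626,"z":1,"wx":0,"wy":0,"wz":30.5,"claw":38},{"x":511.5,"y":-626,"z":1,"wx":0,"wy":0,"wz":30.5,"claw":38},{"x":511.5,"y":-626,"z":1,"wx":0,"wy":0,"wz":30.5,"claw":38},{"x":511.5,"y":-626,"z":1,"wx":0,"wy":0,"wz":30.5,"claw":38},{"x":511.5,"y":-626,"z":1,"wx":0,"wy":0,"wz":30.5,"claw":38},{"x":511.5,"y":-626,"z":1,"wx":0,"wy":0,"wz":30.5,"claw":38},{"x":511.5,"y":-626,"z":1,"wx":0,"wy":0,"wz":30.5,"claw":38},{"x":511.5,"y":-626,"z":1,"wx":0,"wy":0,"wz":30.5,"claw":38},{"x":511.5,"y":-626,"z":1,"wx":0,"wy":0,"wz":30.5,"claw":38}]' 60; python3 rel.py 474,192,98,-8.6
```

```text
t: 2.1
tcp_pos: [473.8, 192.7, 230.0]
tcp_rot: [[0.989, -0.147, -0.001], [-0.147, -0.989, -0.0], [-0.001, 0.0, -1.0]]
ft_force: [-0.2, -0.1, 1.2]
grip_width: 0.45
finger_force: 0.0
t 2.1 tcp [473.8 192.7 230. ] tool x yaw -8.47 grip 38.4 q [ -21.   20.  -10.  108.    4.   52. -131.]
474,192,98,-8.6 shift [  0.4   0.6 132. ] turn [0.  0.  0.1]
```

```bash
python3 -m creep '[{"x":0,"y":0.5,"z":30,"wx":0,"wy":0,"wz":0,"claw":38},{"x":0,"y":0.5,"z":60,"wx":0,"wy":0,"wz":0,"claw":38},{"x":0,"y":0.5,"z":85,"wx":0,"wy":0,"wz":0,"claw":38},{"x":0,"y":0.5,"z":105,"wx":0,"wy":0,"wz":0,"claw":38},{"x":0,"y":0.5,"z":120,"wx":0,"wy":0,"wz":0,"claw":38},{"x":0,"y":0.5,"z":132,"wx":0,"wy":0,"wz":0,"claw":38},{"x":0,"y":0.5,"z":132,"wx":0,"wy":0,"wz":0,"claw":38},{"x":0,"y":0.5,"z":132,"wx":0,"wy":0,"wz":0,"claw":0},{"x":0,"y":0.5,"z":132,"wx":0,"wy":0,"wz":0,"claw":0},{"x":0,"y":0.5,"z":132,"wx":0,"wy":0,"wz":0,"claw":0},{"x":0,"y":0.5,"z":132,"wx":0,"wy":0,"wz":0,"claw":0},{"x":0,"y":0.5,"z":132,"wx":0,"wy":0,"wz":0,"claw":0},{"x":0,"y":0.5,"z":132,"wx":0,"wy":0,"wz":0,"claw":0}]' 60
```

```text
t: 3.4
tcp_pos: [474.7, 191.0, 99.0]
tcp_rot: [[0.989, -0.15, 0.001], [-0.15, -0.989, 0.0], [0.001, -0.0, -1.0]]
ft_force: [0.2, -0.9, 7.4]
grip_width: 0.154
finger_force: 60.5
```

```bash
python3 -m creep '[{"x":0,"y":0,"z":-10,"wx":0,"wy":0,"wz":0,"claw":0},{"x":0,"y":0,"z":-30,"wx":0,"wy":0,"wz":0,"claw":0},{"x":0,"y":0,"z":-60,"wx":0,"wy":0,"wz":0,"claw":0},{"x":0,"y":0,"z":-95,"wx":0,"wy":0,"wz":0,"claw":0},{"x":0,"y":0,"z":-120,"wx":0,"wy":0,"wz":0,"claw":0},{"x":0,"y":0,"z":-130,"wx":0,"wy":0,"wz":0,"claw":0},{"x":0,"y":0,"z":-130,"wx":0,"wy":0,"wz":0,"claw":0}]' 60; python3 rel.py 524.3,-165.2,229,6.3
```

```text
t: 4.1
tcp_pos: [474.5, 191.2, 229.4]
tcp_rot: [[0.989, -0.15, 0.002], [-0.15, -0.989, 0.001], [0.002, -0.001, -1.0]]
ft_force: [0.1, -0.1, -3.8]
grip_width: 0.156
finger_force: 59.1
t 4.1 tcp [474.5 191.2 229.4] tool x yaw -8.63 grip 13.3 q [ -21.   20.  -10.  108.    4.   52. -131.]
524.3,-165.2,229,6.3 shift [1.027e+02 3.449e+02 2.000e-01] turn [ -0.1  -0.1 -14.9]
```

```bash
python3 -m creep '[{"x":4,"y":14,"z":0,"wx":0,"wy":0,"wz":-0.6,"claw":0},{"x":12,"y":41,"z":0,"wx":0,"wy":0,"wz":-1.8,"claw":0},{"x":24,"y":80,"z":0,"wx":0,"wy":0,"wz":-3.5,"claw":0},{"x":36,"y":120,"z":0,"wx":0,"wy":0,"wz":-5.2,"claw":0},{"x":48,"y":160,"z":0,"wx":0,"wy":0,"wz":-7,"claw":0},{"x":60,"y":200,"z":0,"wx":0,"wy":0,"wz":-8.7,"claw":0},{"x":72,"y":240,"z":0,"wx":0,"wy":0,"wz":-10.4,"claw":0},{"x":84,"y":280,"z":0,"wx":0,"wy":0,"wz":-12.2,"claw":0},{"x":94,"y":315,"z":0,"wx":0,"wy":0,"wz":-13.7,"claw":0},{"x":100,"y":335,"z":0,"wx":0,"wy":0,"wz":-14.5,"claw":0},{"x":102.7,"y":345,"z":0,"wx":0,"wy":0,"wz":-14.9,"claw":0},{"x":102.7,"y":345,"z":0,"wx":0,"wy":0,"wz":-14.9,"claw":0},{"x":102.7,"y":345,"z":0,"wx":0,"wy":0,"wz":-14.9,"claw":0}]' 60; cat > look.py <<'E'
from h import *
import sys
# usage: look.py y0 y1 z0 z1 : elongated things in a world window
y0,y1,z0,z1=map(float,sys.argv[1:5])
im,d,W=cloud("top"); cv2.imwrite(f"pics/{sys.argv[5]}.png",im)
z=W[...,2]; m=(W[...,0]>330)&(W[...,0]<660)&(W[...,1]>y0)&(W[...,1]<y1)&(z>z0)&(z<z1)
n,l,s,c=cv2.connectedComponentsWithStats(m.astype(np.uint8),connectivity=4)
for i in range(1,n):
    if s[i,4]<40: continue
    P=W[l==i]; r=cv2.minAreaRect(P[:,:2].astype(np.float32)); ev,V=np.linalg.eigh(np.cov(P[:,:2].T)); a=V[:,1]*np.sign(V[0,1])
    print(c[i].round(),s[i,4],"c",np.round(r[0],1),"size",np.round(r[1],1),"deg",np.degrees(np.arctan2(a[1],a[0])).round(1),"z",np.percentile(P[:,2],[5,50,95]).round(1))
E
python3 rel.py 524.1,-165.2,104,6.3; python3 look.py -260 -100 180 275 l1; python3 look.py 200 400 75 170 l1b
```

```text
t: 5.4
tcp_pos: [523.8, -164.1, 227.6]
tcp_rot: [[0.994, 0.11, -0.001], [0.11, -0.994, 0.001], [-0.001, -0.001, -1.0]]
ft_force: [-0.1, 0.7, -2.5]
grip_width: 0.158
finger_force: 58.9
t 5.4 tcp [ 523.8 -164.1  227.6] tool x yaw 6.32 grip 13.5 q [ 15.  23.  -5. 103.   3.  54. -75.]
524.1,-165.2,104,6.3 shift [  0.3   1.2 123.6] turn [-0.1  0.1  0. ]
[349. 187.] 462 c [ 592.5 -156.4] size [98.6 15.4] deg 4.1 z [186.7 246.  265.1]
[356. 251.] 356 c [ 460.6 -167.3] size [114.  12.] deg 7.7 z [184.2 222.9 263.5]
[201. 173.] 55 c [655.6 212.7] size [ 7.9 24.8] deg 89.7 z [ 81.3 107.8 141.1]
[150. 239.] 809 c [488.4 342.7] size [ 16.1 209.2] deg -8.8 z [ 80.5 121.9 127.9]
[168. 245.] 578 c [471.9 294.3] size [ 16.  179.1] deg -8.9 z [ 80.6 112.6 117.9]
[188. 243.] 401 c [475.5 243.6] size [ 15.  148.3] deg -9.2 z [ 79.3 103.7 107.8]
```

```bash
python3 - <<'E'
from h import *
im,d=vision.read_camera("side"); cv2.imwrite("pics/s1.png",im)
E
```

```text
(no output)
```

View pics/s1.png

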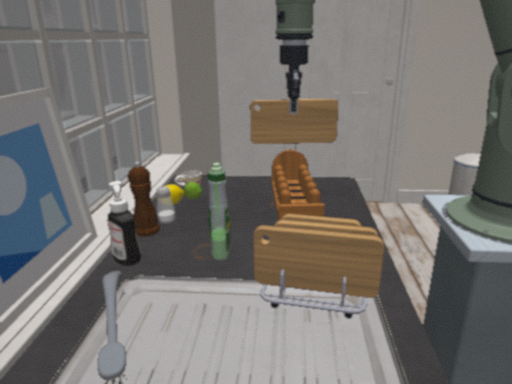

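The board hangs level above the stand (columns 250–338, rows 100–142). I'll lower it.

```bash
python3 -m creep '[{"x":0.3,"y":1.2,"z":25,"wx":0,"wy":0,"wz":0,"claw":0},{"x":0.3,"y":1.2,"z":50,"wx":0,"wy":0,"wz":0,"claw":0},{"x":0.3,"y":1.2,"z":70,"wx":0,"wy":0,"wz":0,"claw":0},{"x":0.3,"y":1.2,"z":85,"wx":0,"wy":0,"wz":0,"claw":0},{"x":0.3,"y":1.2,"z":97,"wx":0,"wy":0,"wz":0,"claw":0},{"x":0.3,"y":1.2,"z":107,"wx":0,"wy":0,"wz":0,"claw":0},{"x":0.3,"y":1.2,"z":114,"wx":0,"wy":0,"wz":0,"claw":0},{"x":0.3,"y":1.2,"z":118,"wx":0,"wy":0,"wz":0,"claw":0},{"x":0.3,"y":1.2,"z":120,"wx":0,"wy":0,"wz":0,"claw":0},{"x":0.3,"y":1.2,"z":121.5,"wx":0,"wy":0,"wz":0,"claw":0},{"x":0.3,"y":1.2,"z":121.5,"wx":0,"wy":0,"wz":0,"claw":0},{"x":0.3,"y":1.2,"z":121.5,"wx":0,"wy":0,"wz":0,"claw":0}]' 60
```

```text
t: 6.75
tcp_pos: [524.6, -166.7, 107.1]
tcp_rot: [[0.994, 0.109, 0.0], [0.109, -0.994, -0.0], [0.0, 0.0, -1.0]]
ft_force: [-0.4, 0.1, -3.1]
grip_width: 0.158
finger_force: 59.1
```

```bash
python3 -m creep '[{"x":0,"y":-1,"z":1,"wx":0,"wy":0,"wz":0,"claw":0},{"x":0,"y":-1,"z":2,"wx":0,"wy":0,"wz":0,"claw":0},{"x":0,"y":-1,"z":2,"wx":0,"wy":0,"wz":0,"claw":0},{"x":0,"y":-1,"z":2,"wx":0,"wy":0,"wz":0,"claw":38},{"x":0,"y":-1,"z":2,"wx":0,"wy":0,"wz":0,"claw":38},{"x":0,"y":-1,"z":2,"wx":0,"wy":0,"wz":0,"claw":38},{"x":0,"y":-1,"z":2,"wx":0,"wy":0,"wz":0,"claw":38},{"x":0,"y":-1,"z":2,"wx":0,"wy":0,"wz":0,"claw":38}]' 60;  python3 rel.py
```

```text
t: 7.55
tcp_pos: [524.3, -165.7, 104.8]
tcp_rot: [[0.994, 0.109, 0.0], [0.109, -0.994, 0.0], [0.0, 0.0, -1.0]]
ft_force: [-0.0, -0.2, 0.1]
grip_width: 0.445
finger_force: 0.0
t 7.55 tcp [ 524.3 -165.7  104.8] tool x yaw 6.27 grip 38.0 q [ 15.  33.  -5. 109.   4.  38. -76.]
```

```bash
python3 rel.py 475.5,243.6,180,170.9; python3 -m creep '[{"x":0,"y":0,"z":-25,"wx":0,"wy":0,"wz":0,"claw":38},{"x":0,"y":0,"z":-60,"wx":0,"wy":0,"wz":0,"claw":38},{"x":0,"y":0,"z":-95,"wx":0,"wy":0,"wz":0,"claw":38},{"x":0,"y":-25,"z":-95,"wx":0,"wy":0,"wz":-8,"claw":38},{"x":0,"y":-50,"z":-95,"wx":0,"wy":0,"wz":-16,"claw":38},{"x":0,"y":-80,"z":-95,"wx":0,"wy":0,"wz":-24,"claw":38},{"x":-4,"y":-110,"z":-95,"wx":0,"wy":0,"wz":-32,"claw":38},{"x":-4,"y":-140,"z":-95,"wx":0,"wy":0,"wz":-40,"claw":38},{"x":-4,"y":-170,"z":-95,"wx":0,"wy":0,"wz":-48,"claw":38},{"x":-4,"y":-200,"z":-95,"wx":0,"wy":0,"wz":-56,"claw":38},{"x":-4,"y":-230,"z":-95,"wx":0,"wy":0,"wz":-64,"claw":38},{"x":-4,"y":-260,"z":-95,"wx":0,"wy":0,"wz":-72,"claw":38},{"x":-4,"y":-290,"z":-95,"wx":0,"wy":0,"wz":-80,"claw":38},{"x":-4,"y":-320,"z":-95,"wx":0,"wy":0,"wz":-88,"claw":38},{"x":-4,"y":-350,"z":-95,"wx":0,"wy":0,"wz":-96,"claw":38},{"x":-4,"y":-375,"z":-95,"wx":0,"wy":0,"wz":-104,"claw":38},{"x":-4,"y":-395,"z":-95,"wx":0,"wy":0,"wz":-112,"claw":38},{"x":-4,"y":-405,"z":-95,"wx":0,"wy":0,"wz":-120,"claw":38},{"x":-4,"y":-411,"z":-95,"wx":0,"wy":0,"wz":-128,"claw":38},{"x":-4,"y":-411,"z":-95,"wx":0,"wy":0,"wz":-136,"claw":38}]' 60;python3 rel.py 475.5,243.6,180,170.9;  python3 look.py -260 -100 115 160 l2
```

```text
t 7.55 tcp [ 524.3 -165.7  104.8] tool x yaw 6.27 grip 38.0 q [ 15.  33.  -5. 109.   4.  38. -76.]
475.5,243.6,180,170.9 shift [  -3.9 -412.2  -75.2] turn [   0.    -0.  -164.6]
t: 9.55
tcp_pos: [475.2, 243.4, 199.9]
tcp_rot: [[-0.795, 0.606, 0.0], [0.606, 0.795, 0.0], [0.0, 0.0, -1.0]]
ft_force: [0.1, -0.4, -0.7]
grip_width: 0.443
finger_force: 0.0
t 9.55 tcp [475.2 243.4 199.9] tool x yaw 142.67 grip 37.9 q [ -2.  29. -43. 106.  24.  55.  -3.]
475.5,243.6,180,170.9 shift [-0.1  0.3 19.9] turn [  0.   -0.  -28.2]
[347. 223.] 683 c [ 523.2 -165.5] size [238.2  15. ] deg 6.3 z [119.7 139.5 143.8]
```

```bash
python3 -m creep '[{"x":0,"y":0.3,"z":0,"wx":0,"wy":0,"wz":-8,"claw":38},{"x":0,"y":0.3,"z":0,"wx":0,"wy":0,"wz":-16,"claw":38},{"x":0,"y":0.3,"z":0,"wx":0,"wy":0,"wz":-23,"claw":38},{"x":0,"y":0.3,"z":10,"wx":0,"wy":0,"wz":-28.2,"claw":38},{"x":0,"y":0.3,"z":20,"wx":0,"wy":0,"wz":-28.2,"claw":38},{"x":0,"y":0.3,"z":20,"wx":0,"wy":0,"wz":-28.2,"claw":38}]' 60;python3 rel.py 475.5,243.6,71,170.9
```

```text
t: 10.2
tcp_pos: [475.2, 242.0, 178.5]
tcp_rot: [[-0.985, 0.17, -0.002], [0.17, 0.985, -0.001], [0.002, -0.001, -1.0]]
ft_force: [-0.2, 0.1, -0.1]
grip_width: 0.446
finger_force: 0.0
t 10.2 tcp [475.2 242.  178.5] tool x yaw 170.2 grip 38.1 q [  1.  32. -48. 107.  29.  54.  20.]
475.5,243.6,71,170.9 shift [ -0.2   1.7 107.5] turn [-0.1 -0.1 -0.7]
```

```bash
python3 -m creep '[{"x":0,"y":1,"z":25,"wx":0,"wy":0,"wz":-0.5,"claw":38},{"x":0,"y":1,"z":50,"wx":0,"wy":0,"wz":-0.5,"claw":38},{"x":0,"y":1,"z":72,"wx":0,"wy":0,"wz":-0.5,"claw":38},{"x":0,"y":1,"z":90,"wx":0,"wy":0,"wz":-0.5,"claw":38},{"x":0,"y":1,"z":101,"wx":0,"wy":0,"wz":-0.5,"claw":38},{"x":0,"y":1,"z":106.5,"wx":0,"wy":0,"wz":-0.5,"claw":38},{"x":0,"y":1,"z":106.5,"wx":0,"wy":0,"wz":-0.5,"claw":38},{"x":0,"y":1,"z":106.5,"wx":0,"wy":0,"wz":-0.5,"claw":0},{"x":0,"y":1,"z":106.5,"wx":0,"wy":0,"wz":-0.5,"claw":0},{"x":0,"y":1,"z":106.5,"wx":0,"wy":0,"wz":-0.5,"claw":0},{"x":0,"y":1,"z":106.5,"wx":0,"wy":0,"wz":-0.5,"claw":0},{"x":0,"y":1,"z":106.5,"wx":0,"wy":0,"wz":-0.5,"claw":0},{"x":0,"y":1,"z":106.5,"wx":0,"wy":0,"wz":-0.5,"claw":0}]' 60;python3 rel.py 507.9,-15.6,200,186.3
```

```text
t: 11.5
tcp_pos: [476.2, 243.8, 74.1]
tcp_rot: [[-0.988, 0.157, 0.001], [0.157, 0.988, 0.0], [-0.001, 0.001, -1.0]]
ft_force: [-0.3, -1.5, 6.5]
grip_width: 0.151
finger_force: 59.5
t 11.5 tcp [476.2 243.8  74.1] tool x yaw 170.95 grip 12.9 q [ -4.  41. -42. 111.  39.  44.  13.]
507.9,-15.6,200,186.3 shift [ -72.2 -251.1 -125.9] turn [  0.    0.1 -15.3]
```

```bash
python3 -m creep '[{"x":0,"y":0,"z":-10,"wx":0,"wy":0,"wz":0,"claw":0},{"x":0,"y":0,"z":-30,"wx":0,"wy":0,"wz":0,"claw":0},{"x":0,"y":0,"z":-60,"wx":0,"wy":0,"wz":0,"claw":0},{"x":0,"y":0,"z":-95,"wx":0,"wy":0,"wz":0,"claw":0},{"x":0,"y":0,"z":-118,"wx":0,"wy":0,"wz":0,"claw":0},{"x":-3,"y":-10,"z":-126,"wx":0,"wy":0,"wz":-0.6,"claw":0},{"x":-9,"y":-32,"z":-126,"wx":0,"wy":0,"wz":-2,"claw":0},{"x":-18,"y":-63,"z":-126,"wx":0,"wy":0,"wz":-4,"claw":0},{"x":-28,"y":-98,"z":-126,"wx":0,"wy":0,"wz":-6,"claw":0},{"x":-38,"y":-133,"z":-126,"wx":0,"wy":0,"wz":-8,"claw":0},{"x":-48,"y":-168,"z":-126,"wx":0,"wy":0,"wz":-10,"claw":0},{"x":-58,"y":-203,"z":-126,"wx":0,"wy":0,"wz":-12,"claw":0},{"x":-66,"y":-230,"z":-126,"wx":0,"wy":0,"wz":-14,"claw":0},{"x":-71,"y":-246,"z":-126,"wx":0,"wy":0,"wz":-15,"claw":0},{"x":-72,"y":-251.5,"z":-126,"wx":0,"wy":0,"wz":-15.4,"claw":0},{"x":-72,"y":-251.5,"z":-126,"wx":0,"wy":0,"wz":-15.4,"claw":0},{"x":-72,"y":-251.5,"z":-126,"wx":0,"wy":0,"wz":-15.4,"claw":0}]' 60; python3 rel.py 508,-16,82,186.3
```

```text
t: 13.2
tcp_pos: [507.3, -14.9, 199.7]
tcp_rot: [[-0.994, -0.112, 0.0], [-0.112, 0.994, 0.0], [-0.0, 0.0, -1.0]]
ft_force: [-0.3, 0.7, -1.8]
grip_width: 0.156
finger_force: 58.6
t 13.2 tcp [507.3 -14.9 199.7] tool x yaw -173.59 grip 13.3 q [ 35.  30. -53. 109.  29.  56.  64.]
508,-16,82,186.3 shift [ -0.5  -1.2 117.7] turn [0.  0.  0.1]
```

```bash
python3 -m creep '[{"x":0,"y":-1,"z":25,"wx":0,"wy":0,"wz":0,"claw":0},{"x":0,"y":-1,"z":50,"wx":0,"wy":0,"wz":0,"claw":0},{"x":0,"y":-1,"z":72,"wx":0,"wy":0,"wz":0,"claw":0},{"x":0,"y":-1,"z":90,"wx":0,"wy":0,"wz":0,"claw":0},{"x":0,"y":-1,"z":103,"wx":0,"wy":0,"wz":0,"claw":0},{"x":0,"y":-1,"z":110,"wx":0,"wy":0,"wz":0,"claw":0},{"x":0,"y":-1,"z":114,"wx":0,"wy":0,"wz":0,"claw":0},{"x":0,"y":-1,"z":116,"wx":0,"wy":0,"wz":0,"claw":0},{"x":0,"y":-1,"z":117,"wx":0,"wy":0,"wz":0,"claw":0},{"x":0,"y":-1,"z":117,"wx":0,"wy":0,"wz":0,"claw":0},{"x":0,"y":-1,"z":117,"wx":0,"wy":0,"wz":0,"claw":0}]' 60
```

```text
t: 14.3
tcp_pos: [507.7, -17.1, 82.6]
tcp_rot: [[-0.994, -0.111, 0.0], [-0.111, 0.994, -0.0], [-0.0, -0.0, -1.0]]
ft_force: [0.0, -0.3, -0.6]
grip_width: 0.155
finger_force: 58.7
```

```bash
python3 -m creep '[{"x":0,"y":1,"z":1,"wx":0,"wy":0,"wz":0,"claw":0},{"x":0,"y":1,"z":2,"wx":0,"wy":0,"wz":0,"claw":0},{"x":0,"y":1,"z":2,"wx":0,"wy":0,"wz":0,"claw":0},{"x":0,"y":1,"z":2,"wx":0,"wy":0,"wz":0,"claw":38},{"x":0,"y":1,"z":2,"wx":0,"wy":0,"wz":0,"claw":38},{"x":0,"y":1,"z":2,"wx":0,"wy":0,"wz":0,"claw":38},{"x":0,"y":1,"z":2,"wx":0,"wy":0,"wz":0,"claw":38},{"x":0,"y":1,"z":2,"wx":0,"wy":0,"wz":0,"claw":38},{"x":0,"y":1,"z":-20,"wx":0,"wy":0,"wz":0,"claw":38},{"x":0,"y":1,"z":-55,"wx":0,"wy":0,"wz":0,"claw":38},{"x":0,"y":1,"z":-95,"wx":0,"wy":0,"wz":0,"claw":38},{"x":0,"y":1,"z":-110,"wx":0,"wy":0,"wz":0,"claw":38}]' 60;  python3 rel.py 471.9,294.3,190,171.1
```

```text
t: 15.5
tcp_pos: [508.4, -15.7, 195.3]
tcp_rot: [[-0.994, -0.111, 0.003], [-0.111, 0.994, -0.0], [-0.003, -0.0, -1.0]]
ft_force: [0.9, 1.0, -1.2]
grip_width: 0.448
finger_force: 0.0
t 15.5 tcp [508.4 -15.7 195.3] tool x yaw -173.62 grip 38.2 q [ 34.  30. -53. 109.  29.  55.  64.]
471.9,294.3,190,171.1 shift [  1.8 312.1   5.2] turn [-0.   0.2 15.3]
```

```bash
python3 -m creep '[{"x":0,"y":20,"z":3,"wx":0,"wy":0,"wz":1,"claw":38},{"x":0,"y":55,"z":3,"wx":0,"wy":0,"wz":3,"claw":38},{"x":0,"y":95,"z":3,"wx":0,"wy":0,"wz":5,"claw":38},{"x":0,"y":135,"z":3,"wx":0,"wy":0,"wz":7,"claw":38},{"x":1,"y":175,"z":3,"wx":0,"wy":0,"wz":9,"claw":38},{"x":1,"y":215,"z":3,"wx":0,"wy":0,"wz":11,"claw":38},{"x":1,"y":255,"z":3,"wx":0,"wy":0,"wz":13,"claw":38},{"x":2,"y":285,"z":3,"wx":0,"wy":0,"wz":14,"claw":38},{"x":2,"y":304,"z":3,"wx":0,"wy":0,"wz":15,"claw":38},{"x":2,"y":312,"z":3,"wx":0,"wy":0,"wz":15.3,"claw":38},{"x":2,"y":312,"z":3,"wx":0,"wy":0,"wz":15.3,"claw":38},{"x":2,"y":312,"z":3,"wx":0,"wy":0,"wz":15.3,"claw":38}]' 60;  python3 look.py -60 20 80 160 l3; python3 look.py 245 400 75 140 l3b; python3 rel.py 471.9,294.3,80,171.1
```

```text
t: 16.7
tcp_pos: [471.1, 292.6, 189.0]
tcp_rot: [[-0.988, 0.156, -0.0], [0.156, 0.988, -0.001], [0.0, -0.001, -1.0]]
ft_force: [-0.4, -0.6, -0.1]
grip_width: 0.445
finger_force: 0.0
[288. 230.] 340 c [505.8 -16.8] size [147.  14.] deg 6.3 z [ 94.6 109.7 114.2]
[155. 210.] 227 c [557.9 332.4] size [16.2 68.8] deg -6.3 z [ 80.3 119.5 127.4]
[172. 222.] 191 c [528.6 285.4] size [15.  63.5] deg -8.2 z [ 80.9 112.2 116.9]
t 16.8 tcp [471.3 292.5 189.2] tool x yaw 171.0 grip 37.9 q [ -4.  33. -48. 103.  29.  57.  17.]
471.9,294.3,80,171.1 shift [ -0.3   2.  109.2] turn [-0.   0.  -0.1]
```

```bash
python3 -m creep '[{"x":0,"y":1.5,"z":25,"wx":0,"wy":0,"wz":0,"claw":38},{"x":0,"y":1.5,"z":50,"wx":0,"wy":0,"wz":0,"claw":38},{"x":0,"y":1.5,"z":72,"wx":0,"wy":0,"wz":0,"claw":38},{"x":0,"y":1.5,"z":90,"wx":0,"wy":0,"wz":0,"claw":38},{"x":0,"y":1.5,"z":102,"wx":0,"wy":0,"wz":0,"claw":38},{"x":0,"y":1.5,"z":110,"wx":0,"wy":0,"wz":0,"claw":38},{"x":0,"y":1.5,"z":110,"wx":0,"wy":0,"wz":0,"claw":38},{"x":0,"y":1.5,"z":110,"wx":0,"wy":0,"wz":0,"claw":0},{"x":0,"y":1.5,"z":110,"wx":0,"wy":0,"wz":0,"claw":0},{"x":0,"y":1.5,"z":110,"wx":0,"wy":0,"wz":0,"claw":0},{"x":0,"y":1.5,"z":110,"wx":0,"wy":0,"wz":0,"claw":0},{"x":0,"y":1.5,"z":110,"wx":0,"wy":0,"wz":0,"claw":0},{"x":0,"y":1.5,"z":110,"wx":0,"wy":0,"wz":0,"claw":0}]' 60;python3 rel.py 513.5,-65.5,215,186.3
```

```text
t: 18.1
tcp_pos: [471.8, 296.0, 80.5]
tcp_rot: [[-0.988, 0.155, 0.002], [0.155, 0.988, 0.002], [-0.002, 0.002, -1.0]]
ft_force: [-1.0, -0.0, 11.7]
grip_width: 0.159
finger_force: 61.5
t 18.1 tcp [471.8 296.   80.5] tool x yaw 171.06 grip 13.6 q [ -9.  42. -42. 107.  38.  46.  10.]
513.5,-65.5,215,186.3 shift [ -97.6 -350.3 -135. ] turn [  0.1   0.1 -15.2]
```

```bash
python3 -m creep '[{"x":0,"y":0,"z":-10,"wx":0,"wy":0,"wz":0,"claw":0},{"x":0,"y":0,"z":-30,"wx":0,"wy":0,"wz":0,"claw":0},{"x":0,"y":0,"z":-60,"wx":0,"wy":0,"wz":0,"claw":0},{"x":0,"y":0,"z":-95,"wx":0,"wy":0,"wz":0,"claw":0},{"x":0,"y":0,"z":-122,"wx":0,"wy":0,"wz":0,"claw":0},{"x":-3,"y":-11,"z":-135,"wx":0,"wy":0,"wz":-0.6,"claw":0},{"x":-10,"y":-36,"z":-135,"wx":0,"wy":0,"wz":-2,"claw":0},{"x":-20,"y":-72,"z":-135,"wx":0,"wy":0,"wz":-3.5,"claw":0},{"x":-31,"y":-110,"z":-135,"wx":0,"wy":0,"wz":-5,"claw":0},{"x":-42,"y":-150,"z":-135,"wx":0,"wy":0,"wz":-7,"claw":0},{"x":-53,"y":-190,"z":-135,"wx":0,"wy":0,"wz":-9,"claw":0},{"x":-64,"y":-230,"z":-135,"wx":0,"wy":0,"wz":-11,"claw":0},{"x":-75,"y":-270,"z":-135,"wx":0,"wy":0,"wz":-12.5,"claw":0},{"x":-85,"y":-305,"z":-135,"wx":0,"wy":0,"wz":-14,"claw":0},{"x":-92,"y":-330,"z":-135,"wx":0,"wy":0,"wz":-14.8,"claw":0},{"x":-96.5,"y":-346,"z":-135,"wx":0,"wy":0,"wz":-15.2,"claw":0},{"x":-97.6,"y":-350,"z":-135,"wx":0,"wy":0,"wz":-15.2,"claw":0},{"x":-97.6,"y":-350,"z":-135,"wx":0,"wy":0,"wz":-15.2,"claw":0},{"x":-97.6,"y":-350,"z":-135,"wx":0,"wy":0,"wz":-15.2,"claw":0}]' 60; python3 rel.py 513.3,-65.7,88.5,186.3
```

```text
t: 20.0
tcp_pos: [513.1, -64.6, 214.7]
tcp_rot: [[-0.994, -0.11, 0.0], [-0.11, 0.994, 0.0], [-0.0, 0.0, -1.0]]
ft_force: [-0.1, -0.1, -2.5]
grip_width: 0.148
finger_force: 58.8
t 20.0 tcp [513.1 -64.6 214.7] tool x yaw -173.68 grip 12.7 q [ 40.  29. -53. 107.  28.  58.  71.]
513.3,-65.7,88.5,186.3 shift [ -0.   -1.1 126.2] turn [0. 0. 0.]
```

```bash
python3 -m creep '[{"x":0,"y":0,"z":25,"wx":0,"wy":0,"wz":0,"claw":0},{"x":0,"y":0,"z":50,"wx":0,"wy":0,"wz":0,"claw":0},{"x":0,"y":0,"z":75,"wx":0,"wy":0,"wz":0,"claw":0},{"x":0,"y":0,"z":95,"wx":0,"wy":0,"wz":0,"claw":0},{"x":0,"y":0,"z":110,"wx":0,"wy":0,"wz":0,"claw":0},{"x":0,"y":0,"z":118,"wx":0,"wy":0,"wz":0,"claw":0},{"x":0,"y":0,"z":123,"wx":0,"wy":0,"wz":0,"claw":0},{"x":0,"y":0,"z":125,"wx":0,"wy":0,"wz":0,"claw":0},{"x":0,"y":0,"z":126,"wx":0,"wy":0,"wz":0,"claw":0},{"x":0,"y":0,"z":126,"wx":0,"wy":0,"wz":0,"claw":0},{"x":0,"y":0,"z":126,"wx":0,"wy":0,"wz":0,"claw":0}]' 60
```

```text
t: 21.1
tcp_pos: [513.4, -65.7, 88.7]
tcp_rot: [[-0.994, -0.109, 0.001], [-0.109, 0.994, -0.0], [-0.001, -0.0, -1.0]]
ft_force: [-0.1, -0.3, -1.2]
grip_width: 0.157
finger_force: 59.0
```

```bash
python3 -m creep '[{"x":0,"y":0,"z":1,"wx":0,"wy":0,"wz":0,"claw":0},{"x":0,"y":0,"z":2,"wx":0,"wy":0,"wz":0,"claw":0},{"x":0,"y":0,"z":2,"wx":0,"wy":0,"wz":0,"claw":0},{"x":0,"y":0,"z":2,"wx":0,"wy":0,"wz":0,"claw":37},{"x":0,"y":0,"z":2,"wx":0,"wy":0,"wz":0,"claw":37},{"x":0,"y":0,"z":2,"wx":0,"wy":0,"wz":0,"claw":37},{"x":0,"y":0,"z":2,"wx":0,"wy":0,"wz":0,"claw":37},{"x":0,"y":0,"z":2,"wx":0,"wy":0,"wz":0,"claw":37},{"x":0,"y":0,"z":-20,"wx":0,"wy":0,"wz":0,"claw":37},{"x":0,"y":0,"z":-55,"wx":0,"wy":0,"wz":0,"claw":37},{"x":0,"y":0,"z":-95,"wx":0,"wy":0,"wz":0,"claw":37},{"x":0,"y":0,"z":-110,"wx":0,"wy":0,"wz":0,"claw":37},{"x":0,"y":0,"z":-110,"wx":0,"wy":0,"wz":0,"claw":37}]' 60;  python3 rel.py 488.3,342.7,195,171.2
```

```text
t: 22.4
tcp_pos: [514.0, -65.8, 200.1]
tcp_rot: [[-0.994, -0.109, 0.003], [-0.109, 0.994, -0.001], [-0.003, -0.001, -1.0]]
ft_force: [0.2, -0.2, -1.2]
grip_width: 0.437
finger_force: 0.0
t 22.4 tcp [514.  -65.8 200.1] tool x yaw -173.76 grip 37.3 q [ 39.  30. -52. 108.  29.  56.  70.]
488.3,342.7,195,171.2 shift [-18.8 408.9   4.6] turn [-0.   0.2 15. ]
```

```bash
python3 -m creep '[{"x":0,"y":20,"z":3,"wx":0,"wy":0,"wz":1,"claw":37},{"x":-2,"y":55,"z":3,"wx":0,"wy":0,"wz":2,"claw":37},{"x":-4,"y":95,"z":3,"wx":0,"wy":0,"wz":3,"claw":37},{"x":-6,"y":135,"z":3,"wx":0,"wy":0,"wz":5,"claw":37},{"x":-8,"y":175,"z":3,"wx":0,"wy":0,"wz":7,"claw":37},{"x":-10,"y":215,"z":3,"wx":0,"wy":0,"wz":8,"claw":37},{"x":-12,"y":255,"z":3,"wx":0,"wy":0,"wz":10,"claw":37},{"x":-14,"y":295,"z":3,"wx":0,"wy":0,"wz":11,"claw":37},{"x":-16,"y":335,"z":3,"wx":0,"wy":0,"wz":13,"claw":37},{"x":-17,"y":370,"z":3,"wx":0,"wy":0,"wz":14,"claw":37},{"x":-18,"y":395,"z":3,"wx":0,"wy":0,"wz":14.7,"claw":37},{"x":-19,"y":407,"z":3,"wx":0,"wy":0,"wz":15,"claw":37},{"x":-19,"y":410,"z":3,"wx":0,"wy":0,"wz":15,"claw":37},{"x":-19,"y":410,"z":3,"wx":0,"wy":0,"wz":15,"claw":37},{"x":-19,"y":410,"z":3,"wx":0,"wy":0,"wz":15,"claw":37}]' 60;  python3 look.py -200 20 80 160 l4; python3 look.py 245 400 75 140 l4b; python3 rel.py 488.3,342.7,89,171.1
```

```text
t: 23.9
tcp_pos: [487.7, 342.6, 195.0]
tcp_rot: [[-0.988, 0.153, -0.0], [0.153, 0.988, -0.001], [-0.0, -0.001, -1.0]]
ft_force: [0.3, -0.9, 0.2]
grip_width: 0.432
finger_force: 0.0
[346. 223.] 907 c [ 523.5 -165.8] size [239.7  15.6] deg 6.4 z [ 87.6 137.4 143.6]
[307. 227.] 475 c [512.3 -66.8] size [179.   14.7] deg 6.2 z [ 89.9 119.6 124. ]
[288. 230.] 341 c [506.  -16.7] size [147.2  14.3] deg 6.4 z [ 96.  110.3 114.3]
[154. 215.] 321 c [547.4 333.4] size [15.7 89.9] deg -7.6 z [ 80.  121.5 128.1]
t 24.0 tcp [487.8 342.8 195.3] tool x yaw 171.19 grip 37.1 q [ -9.  36. -47.  97.  30.  60.  15.]
488.3,342.7,89,171.1 shift [-5.000e-01  1.000e-01  1.063e+02] turn [-0.   0.   0.1]
```

```bash
python3 -m creep '[{"x":-0.5,"y":0,"z":25,"wx":0,"wy":0,"wz":0,"claw":37},{"x":-0.5,"y":0,"z":50,"wx":0,"wy":0,"wz":0,"claw":37},{"x":-0.5,"y":0,"z":72,"wx":0,"wy":0,"wz":0,"claw":37},{"x":-0.5,"y":0,"z":88,"wx":0,"wy":0,"wz":0,"claw":37},{"x":-0.5,"y":0,"z":100,"wx":0,"wy":0,"wz":0,"claw":37},{"x":-0.5,"y":0,"z":107,"wx":0,"wy":0,"wz":0,"claw":37},{"x":-0.5,"y":0,"z":107,"wx":0,"wy":0,"wz":0,"claw":37},{"x":-0.5,"y":0,"z":107,"wx":0,"wy":0,"wz":0,"claw":0},{"x":-0.5,"y":0,"z":107,"wx":0,"wy":0,"wz":0,"claw":0},{"x":-0.5,"y":0,"z":107,"wx":0,"wy":0,"wz":0,"claw":0},{"x":-0.5,"y":0,"z":107,"wx":0,"wy":0,"wz":0,"claw":0},{"x":-0.5,"y":0,"z":107,"wx":0,"wy":0,"wz":0,"claw":0},{"x":-0.5,"y":0,"z":107,"wx":0,"wy":0,"wz":0,"claw":0}]' 60;python3 rel.py 518.7,-115.3,225,186.3
```

```text
t: 25.3
tcp_pos: [488.1, 344.3, 89.1]
tcp_rot: [[-0.988, 0.152, 0.001], [0.152, 0.988, 0.001], [-0.001, 0.001, -1.0]]
ft_force: [-0.3, -0.6, 6.6]
grip_width: 0.161
finger_force: 59.1
t 25.3 tcp [488.1 344.3  89.1] tool x yaw 171.27 grip 13.7 q [-13.  44. -42. 101.  37.  50.  10.]
518.7,-115.3,225,186.3 shift [-100.2 -449.5 -136.2] turn [  0.    0.1 -15. ]
```

```bash
python3 -m creep '[{"x":0,"y":0,"z":-10,"wx":0,"wy":0,"wz":0,"claw":0},{"x":0,"y":0,"z":-35,"wx":0,"wy":0,"wz":0,"claw":0},{"x":0,"y":0,"z":-70,"wx":0,"wy":0,"wz":0,"claw":0},{"x":0,"y":0,"z":-110,"wx":0,"wy":0,"wz":0,"claw":0},{"x":-3,"y":-11,"z":-136,"wx":0,"wy":0,"wz":-0.4,"claw":0},{"x":-8,"y":-36,"z":-136,"wx":0,"wy":0,"wz":-1.2,"claw":0},{"x":-16,"y":-72,"z":-136,"wx":0,"wy":0,"wz":-2.4,"claw":0},{"x":-25,"y":-110,"z":-136,"wx":0,"wy":0,"wz":-3.7,"claw":0},{"x":-33,"y":-150,"z":-136,"wx":0,"wy":0,"wz":-5,"claw":0},{"x":-42,"y":-190,"z":-136,"wx":0,"wy":0,"wz":-6.4,"claw":0},{"x":-51,"y":-230,"z":-136,"wx":0,"wy":0,"wz":-7.7,"claw":0},{"x":-60,"y":-270,"z":-136,"wx":0,"wy":0,"wz":-9,"claw":0},{"x":-69,"y":-310,"z":-136,"wx":0,"wy":0,"wz":-10.4,"claw":0},{"x":-78,"y":-350,"z":-136,"wx":0,"wy":0,"wz":-11.7,"claw":0},{"x":-87,"y":-390,"z":-136,"wx":0,"wy":0,"wz":-13,"claw":0},{"x":-94,"y":-422,"z":-136,"wx":0,"wy":0,"wz":-14,"claw":0},{"x":-98.5,"y":-442,"z":-136,"wx":0,"wy":0,"wz":-14.8,"claw":0},{"x":-100,"y":-449,"z":-136,"wx":0,"wy":0,"wz":-15,"claw":0},{"x":-100,"y":-449.5,"z":-136,"wx":0,"wy":0,"wz":-15,"claw":0},{"x":-100,"y":-449.5,"z":-136,"wx":0,"wy":0,"wz":-15,"claw":0}]' 60; python3 rel.py 518.7,-115.3,97,186.3
```

```text
t: 27.3
tcp_pos: [518.4, -114.3, 224.6]
tcp_rot: [[-0.994, -0.11, 0.0], [-0.11, 0.994, 0.0], [-0.0, 0.0, -1.0]]
ft_force: [-1.3, -0.3, -1.7]
grip_width: 0.154
finger_force: 58.6
t 27.3 tcp [ 518.4 -114.3  224.6] tool x yaw -173.68 grip 13.1 q [ 44.  30. -52. 104.  27.  59.  77.]
518.7,-115.3,97,186.3 shift [ -0.2  -1.  127.6] turn [0. 0. 0.]
```

```bash
python3 -m creep '[{"x":0,"y":0,"z":25,"wx":0,"wy":0,"wz":0,"claw":0},{"x":0,"y":0,"z":50,"wx":0,"wy":0,"wz":0,"claw":0},{"x":0,"y":0,"z":75,"wx":0,"wy":0,"wz":0,"claw":0},{"x":0,"y":0,"z":95,"wx":0,"wy":0,"wz":0,"claw":0},{"x":0,"y":0,"z":110,"wx":0,"wy":0,"wz":0,"claw":0},{"x":0,"y":0,"z":119,"wx":0,"wy":0,"wz":0,"claw":0},{"x":0,"y":0,"z":124,"wx":0,"wy":0,"wz":0,"claw":0},{"x":0,"y":0,"z":126,"wx":0,"wy":0,"wz":0,"claw":0},{"x":0,"y":0,"z":127.5,"wx":0,"wy":0,"wz":0,"claw":0},{"x":0,"y":0,"z":127.5,"wx":0,"wy":0,"wz":0,"claw":0},{"x":0,"y":0,"z":127.5,"wx":0,"wy":0,"wz":0,"claw":0}]' 60
```

```text
t: 28.4
tcp_pos: [518.6, -115.6, 97.2]
tcp_rot: [[-0.994, -0.109, 0.001], [-0.109, 0.994, -0.0], [-0.001, -0.0, -1.0]]
ft_force: [0.7, -0.1, -0.9]
grip_width: 0.159
finger_force: 58.9
```

```bash
python3 -m creep '[{"x":0,"y":0,"z":1,"wx":0,"wy":0,"wz":0,"claw":0},{"x":0,"y":0,"z":2,"wx":0,"wy":0,"wz":0,"claw":0},{"x":0,"y":0,"z":2,"wx":0,"wy":0,"wz":0,"claw":0},{"x":0,"y":0,"z":2,"wx":0,"wy":0,"wz":0,"claw":36},{"x":0,"y":0,"z":2,"wx":0,"wy":0,"wz":0,"claw":36},{"x":0,"y":0,"z":2,"wx":0,"wy":0,"wz":0,"claw":36},{"x":0,"y":0,"z":2,"wx":0,"wy":0,"wz":0,"claw":36},{"x":0,"y":0,"z":2,"wx":0,"wy":0,"wz":0,"claw":36},{"x":0,"y":0,"z":-20,"wx":0,"wy":0,"wz":0,"claw":36},{"x":0,"y":0,"z":-55,"wx":0,"wy":0,"wz":0,"claw":36},{"x":0,"y":0,"z":-95,"wx":0,"wy":0,"wz":0,"claw":36},{"x":0,"y":40,"z":-120,"wx":0,"wy":0,"wz":0,"claw":36},{"x":0,"y":90,"z":-120,"wx":0,"wy":0,"wz":0,"claw":36},{"x":0,"y":140,"z":-120,"wx":0,"wy":0,"wz":0,"claw":36},{"x":0,"y":190,"z":-120,"wx":0,"wy":0,"wz":0,"claw":36},{"x":0,"y":230,"z":-120,"wx":0,"wy":0,"wz":0,"claw":36},{"x":0,"y":260,"z":-120,"wx":0,"wy":0,"wz":0,"claw":36},{"x":0,"y":270,"z":-120,"wx":0,"wy":0,"wz":0,"claw":36},{"x":0,"y":270,"z":-120,"wx":0,"wy":0,"wz":0,"claw":36},{"x":0,"y":270,"z":-120,"wx":0,"wy":0,"wz":0,"claw":36}]' 60;  python3 look.py -200 20 80 160 end; python3 rel.py
```

```text
t: 30.4
tcp_pos: [489.1, 151.7, 216.6]
tcp_rot: [[-0.994, -0.108, -0.0], [-0.108, 0.994, -0.001], [0.0, -0.001, -1.0]]
ft_force: [-0.1, -0.5, -0.5]
grip_width: 0.421
finger_force: 0.0
[346. 223.] 901 c [ 523.6 -165.3] size [239.   15.3] deg 6.3 z [ 87.6 137.9 143.3]
[327. 225.] 657 c [ 518.6 -116.5] size [208.9  15.1] deg 6.2 z [ 88.6 128.9 133.9]
[307. 227.] 474 c [512.4 -66.7] size [179.   14.9] deg 6.3 z [ 89.  119.5 123.9]
[288. 230.] 343 c [505.9 -16.8] size [147.2  14.4] deg 6.3 z [ 95.2 109.9 114.2]
t 30.45 tcp [489.2 151.3 216.6] tool x yaw -173.82 grip 35.9 q [ 16.  29. -54. 108.  27.  58.  47.]
```

View pics/end.png

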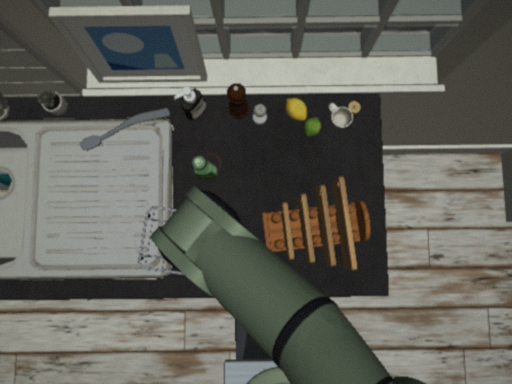

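The four boards stand in the slots in graded order (columns ~346, 327, 307, 288), largest beside the tall end at column 365. The soap is still upright at (205,165), and the arm is clear of everything.

```bash
python3 -c "
from station import manip; print(manip.job_done())"
```

```text
the job is handed in; nothing more can be done
None
```

All four boards are in the stand, graded from the largest at the tall end to the smallest at the low end; my last camera check showed them upright, seated and centred with the soap still standing, and I handed the job in at about 30 s (no verdict came back).

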